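# Lock the breathing manifold with its T-key

### The arm

A 6-joint arm with a two-finger parallel gripper is mounted at the origin on the work surface. World frame = base frame: x ahead of the robot, y to its left, z up, the work surface at z = 0. Lengths are in m, angles in rad, forces in N, time in s.
With the tool pointing down it reaches from about 0.3 to 0.875 m from the base axis. Payload 6.4 kg.
Tool frame: the origin (TCP) lies midway between the tips of the shut fingers; the grasp point (between the pads) lies 19 mm behind it; y points along the fingers, x is the direction in which the jaws open and shut, and the axes are right-handed (so a half turn about y gives the same grasp; the last joint's range is limited). The gripper opens to 85 mm and grips with 20 to 120 N. Pads are 22 mm wide; open, the fingers measure 114 mm over their backs; the gripper's body (76 mm by 85 mm) begins 54 mm behind the grasp point. The pads swing forward as they close: fully open they stand 13 mm farther back than shut.
Start: joints at [-1.533, 0.181, 1.607, -0, 1.354, -0.206], TCP at [0.139, -0.558, 0.231] pointing down, gripper open.
Joint ranges: [-2.99, 2.99], [-0.89, 2.07], [0.3, 2.58], [-1.14, 4.28], [0, 2.63], [-3.12, 3.12]. Speed limits (rad/s): [2.57, 2.57, 3.01, 3.14, 3.14, 3.14].

### API

Orientations are given as a unit quaternion [w, x, y, z].
In Python, from bench import ctrl gives the robot as it stands.
- The arm moves only by the tool step_arm, never from a script. Its argument "commands" is a list of rows, each a list of 7 numbers: the turn, a rotation vector about the tool's x, y, z in units of 6 degrees (1.0 is 6 degrees), then the shift along the tool's x, y, z in units of 30 mm (1.0 is 30 mm), then the opening, from 0 (shut) to 1 (fully open). A call has 1 to 10 rows; each row shifts and turns the commanded pose from where the row before left it, along the tool's axes as they then stand; what a row does not reach is not made up. A row lasts 1/10 s, in which the tool goes at most 50 mm and 8.59 degrees, less where a joint would pass 70% of its speed; a pose out of reach is approached as far as the arm can. A call with a number of a shift or a turn outside -1 to 1 is refused whole. A call with a gripper value outside its range is refused whole. The fingers move at their own pace and stop on an object; the grip force is fixed at half the most. Time passes only in rows, so rows that do not move let the fingers close. It gives the time, the measured TCP pose, the force and the opening at its end, in the units of the state.
- ctrl.get_obs(): the state, without advancing time (a new reading comes with each control period).
- ctrl.camera(name): name is "scene" or "top"; returns (picture, depth): 480x640x3 uint8, blue, green, red; 480x640 float32, m along the optical axis (not along the pixel's ray), 0 where there is no reading.
- ctrl.get_calibration(name): a dict with "intrinsics" (3x3 intrinsics, pixels), "R" (3x3) and "t" (3): a world point X has camera coordinates R X + t. Camera axes: x right, y down, z forward; pixel columns grow to the right and rows downward; lengths in m; the calibration is good to about 2 mm. A picture is of the moment at which its call begins. get_calibration takes no time and is no camera call.
- ctrl.hand_in(): hands the job in, once; it reports no verdict.
Trained networks look in the newest picture that a camera, given by its name, has taken for a name from the list of things; names that differ only in an ending like _2 or _b are one class to them, and where a whole thing is asked for, a point or a joint stands for the part that bears it (a point fixed in the world has none). Each returns a list of dicts, best first, with "p" (0 to 1); they miss things now and then, are a little off and sometimes report something else, mostly with a low value. They report only what shows in the picture. A call takes as long as a camera call. They do not tell look-alikes from the thing itself.
- ctrl.boxes_of(thing, camera): "point" ([x, y, z] in m, in the coordinates of the camera as it stood for that picture, good to about 4 mm: the middle of the surface that is visible of it).
- ctrl.silhouettes(thing, camera): "pixels" (480x640 bool, what is visible of it).
The state is a dict: "time_s": time; "q": joint angles; "dq": joint speeds; "joint_efforts": joint torques, N m; "eef_pos": TCP position; "eef_rot": TCP orientation; "wrist_force": force on the tool from outside, world axes, zero at the start; "torque": the same for the moment, N m; "opening": opening from 0.0 (shut) to 1.0 (fully open).
Only numpy, scipy, OpenCV 4.12 (cv2) and the standard library are available. Lean on these libraries where they do the work, as an engineer would, in place of code of your own. Each camera call takes 0.05 s, during which the arm holds its last target.

### The job

Take the T-handled key from its fork rest, dip its flat bit into the small steel cup, then lower it through the keyway of the lock that stands on the round flange of the grey manifold (not the one on the square flange). Under light pressure turn the key gently back and forth until you feel the bit drop fully home into the hidden cam, then turn it about 45 degrees clockwise (seen from above) to throw the latch, and leave it standing in the lock. Keep the cup upright and leave everything else where it is.

Things in the scene. Friction and masses are not known exactly. Their poses are not given: they have to be found in the camera images.
- key_bar (a point): Centre of the dark cross-bar of the loose steel T-key (110 g, 73 mm tall). z up along the key, y along the bar. Bar 60 (y) x 12 (x) x 18 (z) mm: pinch it across its 12 mm, at the middle, from above. It hangs upright at first, the bar lying across the fork rest's two posts. The key is the same after half a turn.
- key_tip (a point): Centre of the underside of the key's bit, 64 mm below key_bar, same axes. An 8 mm round shank joins bar and bit; the flat bit is 28 (y, along the bar) x 7 (x) x 8 (z) mm.
- rest: Fork rest, fixed: grey foot 60 x 80 mm, two aluminium posts 18 (x) x 10 (y) mm, 75 mm tall, at y = -24 and +24 mm, y along the hanging key's bar. Origin: underside centre. Lift the key straight up at least 80 mm to clear the posts.
- cup: Small open round steel cup, loose, 120 g: 64 mm across the rim, narrower at the foot, 45 mm tall, wall 2 mm, inner floor about 5 mm up. Origin: underside centre, z up. Dip the whole 8 mm tall bit below the rim, near the middle; it need not touch the cup. Rest and cup swap sides between starts.
- manifold: Grey plate, fixed, 200 (x) x 400 (y) x 31 mm, origin underside centre. The two locks stand at its (-50, 70) and (-50, -70) mm, either way round. Near its +x edge, above the plate: valve domes 43 mm, black knob 42 mm, pressure gauge 60 mm high; at (40, 145) mm an amber canister, 104 mm across, 109 mm high.
- lock_mouth (a point): Centre of the keyway's mouth on top of the lock to use (on the round 92 mm flange), 66 mm above the table. Fixed 54 mm square aluminium housing, axes as the manifold's. Keyway 34 (y) x 12 (x) mm, 6 mm deep; below it a hollow where the bit can turn. The bit lands on a hidden cam 18 mm below the mouth; in line with the cam's slot it goes 9 mm deeper, to the floor at 27 mm.
- spare_mouth (a point): The same point on the other lock, on a square 74 mm flange; same build, not to be used.
- cam_a (a joint): Turn since the start of one of the two hidden cams (rad, clockwise from above positive, range -0.25 to 0.9, 0.08 N m of friction); it does not tell the slot's direction. The slot, 34 x 11 mm, lies 20 to 37 degrees off the keyway's line, to an unknown side; the bit enters within about 7 degrees of it. Once home, the key has up to 16 degrees of play before the cam turns.
- cam_b (a joint): Turn of the other hidden cam, likewise. Which lock holds which cam changes between starts.
- bottle_mid (a point): Bystander: amber bottle, 48 mm across, 110 mm tall, upright; point 50 mm above its foot.
- collar_mid (a point): Bystander: white plastic ring lying flat, 64 mm across, 22 mm tall; its centre.
- jar_mid (a point): Bystander: clear jar 44 mm across, 55 mm tall; its centre.
- bowl_mid (a point): Bystander: steel bowl 90 mm across, 40 mm tall, wider than the cup; its centre.
- elbow_mid (a point): Bystander: white tube elbow, 32 mm foot, 37 mm tall; 17 mm above its foot.
- vial_mid (a point): Bystander: glass vial 24 mm across, 38 mm tall, standing on the manifold between the two locks; its centre.
- driver_grip (a point): Bystander: screwdriver lying on the table; a point on its handle.
Things that resemble listed ones, but are neither listed nor needed, are in the scene too. Leave any red look-alike of the part that bears key_bar alone.

How it is judged:
On the way, in this order (a step that is already met when the one before it is completed fails the run):
1. the key's bit is dipped into the small cup (underside at least 6 mm below the rim) (z of key_tip in the frame of cup below 0.039 m and horizontal distance between key_tip and cup below 0.022 m), for 0.1 s.
2. the key's bit is through the keyway of the lock on the round flange (horizontal distance between key_tip and lock_mouth below 0.008 m and angle between key_tip's own z axis and vertical below 0.3 rad and z of key_tip in the frame of lock_mouth below -0.0155 m), for 0.1 s.
3. the bit has dropped into the hidden cam (horizontal distance between key_tip and lock_mouth below 0.008 m and angle between key_tip's own z axis and vertical below 0.3 rad and z of key_tip in the frame of lock_mouth below -0.024 m), for 0.1 s.
At the end, for the whole second after the job is handed in: The key stands at rest in the lock on the round flange, within 8 mm of its centre and 17 degrees of upright, its bit at least 23.5 mm below the keyway mouth (fully home is 27 mm), the cam turned clockwise by more than 0.2 rad, the cup upright (horizontal distance between key_tip and lock_mouth below 0.008 m and angle between key_tip's own z axis and vertical below 0.3 rad and z of key_tip in the frame of lock_mouth below -0.0235 m and value of joint any of cam_a, cam_b above 0.2 rad and angle between cup's own z axis and vertical below 0.1 rad and linear speed of key below 0.02 m/s); the robot touches nothing.
It fails at once if the key is forced: more than 40 N between key and lock or cam (contact force between key and lock above 40 N or contact force between key and cam_a above 40 N or contact force between key and cam_b above 40 N).
It fails at once if the key bears on the wrong lock (contact force between key and spare_lock above 2 N).
It fails at once if the cup is tipped or shifted by more than 30 mm (angle between cup's own z axis and vertical above 0.35 rad or distance of cup from where it was at the start of the episode above 0.03 m).
It fails at once if a bystander is shifted by more than 20 mm (distance of any of bottle_mid, collar_mid, jar_mid, bowl_mid, elbow_mid, vial_mid, driver_grip from where it was at the start of the episode above 0.02 m).
It also fails if it takes over 67 s, if anything falls off the work surface, if the arm or the gripper's body presses on something with over 40 N, if the wrist force passes 120 N, or if a joint passes its speed limit or range.

## Working session

There is one attempt and no reset: what is moved stays moved. The work goes in short steps, Python scripts to look and compute and a tool call to move; the robot and the scene stay as the last step left them, time stands still between calls to the robot, and variables do not carry over. Pictures are saved under pics/ and viewed, and the job is handed in when it is done.

Besides the shell and the picture viewer there is one more tool, called after "Emit:" as name([rows], argument=value, ...), one row to a line, values as JSON. step_arm: Moves the arm, as the interface text tells. Its arguments: {"type":"object","properties":{"commands":{"type":"array"}},"required":["commands"]}

```bash
ls; mkdir -p pics
python3 - <<'E'
from bench import ctrl
import cv2,numpy as np
o=ctrl.get_obs();print({k:np.round(v,3) if not isinstance(v,dict) else v for k,v in o.items()})
for n in("scene","top"):
    im,d=ctrl.camera(n);cv2.imwrite(f"pics/{n}0.png",im);np.save(f"pics/{n}0.npy",d)
    c=ctrl.get_calibration(n);print(n,np.round(c["intrinsics"],1).tolist(),np.round(c["R"],3).tolist(),np.round(c["t"],3))
E
```

```text
pics
{'time_s': np.float64(0.0), 'q': array([-1.533,  0.182,  1.608,  0.   ,  1.354, -0.206]), 'dq': array([ 0.   ,  0.001,  0.001,  0.002, -0.003, -0.   ]), 'joint_efforts': array([-0.0000e+00, -4.4487e+01, -3.5134e+01, -0.0000e+00,  9.0000e-03,
       -0.0000e+00]), 'eef_pos': array([ 0.139, -0.557,  0.23 ]), 'eef_rot': array([ 0.558, -0.557,  0.436, -0.435]), 'wrist_force': array([-0.303, -0.677,  0.311]), 'torque': array([-0.007, -0.004, -0.022]), 'opening': np.float64(1.002)}
scene [[474.1, 0.0, 318.1], [0.0, 474.1, 234.9], [0.0, 0.0, 1.0]] [[0.35, 0.937, -0.006], [0.508, -0.196, -0.839], [-0.787, 0.291, -0.544]] [-0.188 -0.177  1.419]
top [[583.3, 0.0, 322.2], [0.0, 583.3, 243.4], [0.0, 0.0, 1.0]] [[0.021, -1.0, -0.022], [-0.991, -0.018, -0.136], [0.135, 0.024, -0.991]] [0.007 0.518 1.271]
```

View pics/scene0.png

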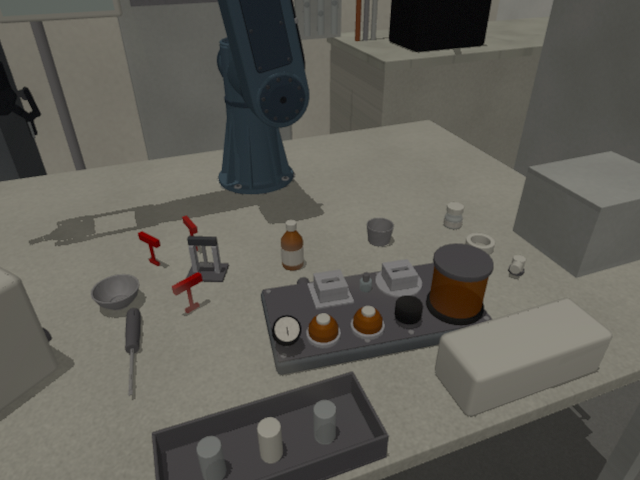

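View pics/top0.png

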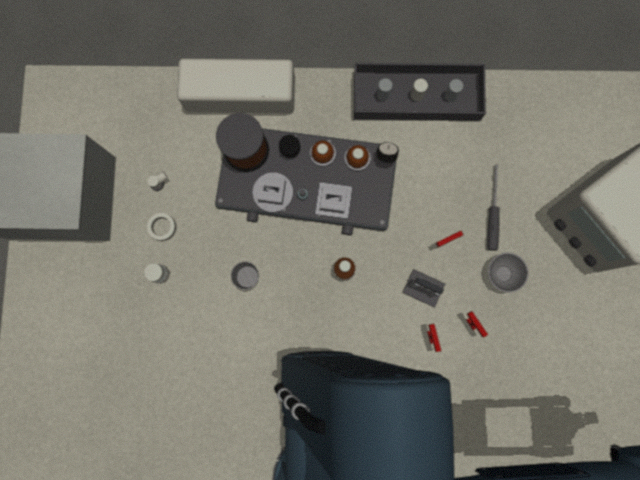

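Top view: the dark key lies across the fork rest at (425,287). The red look-alikes are at (446,240), (433,337) and (476,324). The small cup is at (245,276), while the bowl at (507,272) is larger. The round-flange lock is at (271,190) and the square-flange lock at (334,200). In the scene view the key is at (204,240), the cup at (379,232) and the round lock at (399,275). Next I'll measure these and check close crops.

```bash
cat > h.py <<'E'
from bench import ctrl
import cv2,numpy as np
def toworld(cam,pc):
    c=ctrl.get_calibration(cam);return np.array(c["R"]).T@(np.array(pc)-np.array(c["t"]))
def cloud(cam,d):
    c=ctrl.get_calibration(cam);K=np.array(c["intrinsics"]);v,u=np.mgrid[:480,:640]
    P=np.stack([(u-K[0,2])/K[0,0]*d,(v-K[1,2])/K[1,1]*d,d],-1)
    return (P-np.array(c["t"]))@np.array(c["R"])
def proj(cam,X):
    c=ctrl.get_calibration(cam);p=np.array(c["R"])@np.array(X)+np.array(c["t"]);q=np.array(c["intrinsics"])@p;return q[:2]/q[2]
E
python3 - <<'E'
from h import *
ims=[]
for n in("scene","top"):
    im=cv2.imread(f"pics/{n}0.png")
    for th in("key_bar","cup","rest","lock_mouth","manifold","spare_mouth"):
        try:
            for r in ctrl.boxes_of(th,n)[:3]:
                w=toworld(n,r["point"]);print(n,th,round(r["p"],2),np.round(w,3),np.round(proj(n,w)))
        except Exception as e: print(n,th,e)
    for (u,v) in ([(204,245),(380,232),(399,275)] if n=="scene" else [(425,287),(245,276),(271,190)]):
        ims.append(cv2.resize(im[v-35:v+35,u-35:u+35],(260,260),interpolation=cv2.INTER_CUBIC))
cv2.imwrite("pics/crops.png",np.vstack([np.hstack(ims[:3]),np.hstack(ims[3:])]))
E
```

```text
scene key_bar 0.94 [ 0.534 -0.261  0.066] [187. 283.]
scene key_bar 0.87 [ 0.349 -0.314  0.057] [151. 242.]
scene key_bar 0.74 [ 0.322 -0.228  0.066] [189. 224.]
scene cup 0.85 [0.449 0.185 0.023] [379. 233.]
scene rest 0.64 [ 0.434 -0.21   0.007] [209. 272.]
scene lock_mouth 0.67 [0.655 0.123 0.05 ] [400. 282.]
scene manifold 0.91 [0.739 0.051 0.033] [385. 327.]
scene spare_mouth 0.85 [ 0.64  -0.011  0.057] [332. 290.]
top key_bar 0.68 [ 0.427 -0.208  0.094] [428. 284.]
top key_bar 0.65 [ 0.533 -0.261  0.071] [450. 237.]
top key_bar 0.51 [ 0.344 -0.315  0.071] [476. 325.]
top cup 0.96 [0.444 0.191 0.004] [246. 276.]
top rest 0.68 [0.683 0.059 0.028] [306. 172.]
top rest 0.57 [ 0.42 -0.21  0.01] [423. 290.]
top lock_mouth 0.94 [0.63  0.135 0.039] [271. 193.]
top manifold 0.7 [0.687 0.058 0.031] [306. 170.]
top manifold 0.33 [ 0.461 -0.035  0.08 ] [346. 267.]
top spare_mouth 0.58 [ 0.61  -0.009  0.063] [335. 201.]
```

View pics/crops.png

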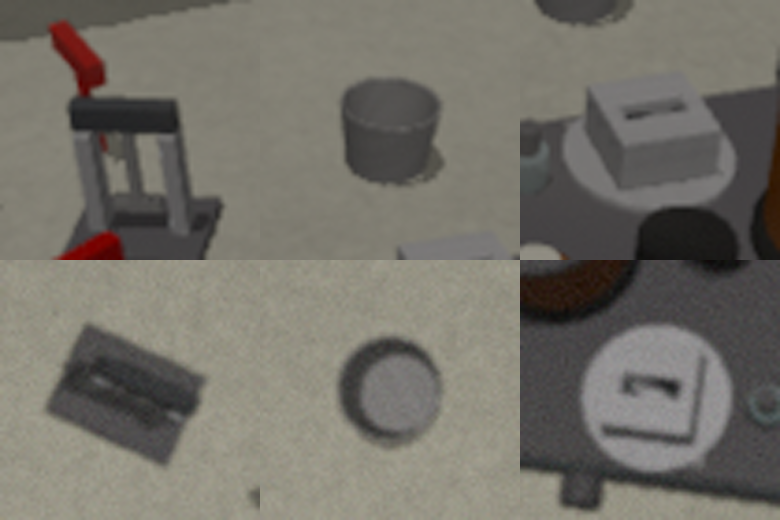

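The choice is confirmed: the dark key hangs on the fork, not any of the red ones. The cup is the small one, and the lock sits on the round flange. Next come precise fits from depth.

Run:
```python
from h import *
def rect(P):
    (c,s,a)=cv2.minAreaRect((P[:,:2]*1000).astype(np.float32));return np.round(c,1),np.round(s,1),round(a,1)
for n in("scene","top"):
    d=np.load(f"pics/{n}0.npy");P=cloud(n,d);P[d==0]=9
    Q=P.reshape(-1,3)
    def sel(x,y,r,z0,z1):
        m=(np.hypot(Q[:,0]-x,Q[:,1]-y)<r)&(Q[:,2]>z0)&(Q[:,2]<z1);return Q[m]
    A=sel(.427,-.208,.045,.078,.11);print(n,"bar",len(A),A.mean(0),"zmax",np.percentile(A[:,2],[5,50,95]));print(rect(A))
    A=sel(.427,-.208,.045,.088,.11);print(" bartop",rect(A) if len(A)>5 else None)
    A=sel(.445,.19,.045,.036,.06);print(n,"rim",len(A),rect(A),cv2.minEnclosingCircle((A[:,:2]*1000).astype(np.float32)),np.percentile(A[:,2],[50,95]))
    for nm,(x,y) in dict(lock=(.63,.13),spare=(.613,-.008)).items():
        A=sel(x,y,.045,.06,.08);print(n,nm,len(A),rect(A),np.median(A[:,2]))
    A=sel(.687,.058,.26,.02,.037);print(n,"plate",rect(A))
```

```text
scene bar 250 [ 0.42900963 -0.21280544  0.08695726] zmax [0.07893175 0.08801134 0.09288105]
(array([ 426.5, -212.9]), array([59.6, 16.2]), 66.8)
 bartop (array([ 425.8, -213.1]), array([58.7, 15.2]), 66.8)
scene rim 196 (array([443. , 188.7]), array([60.3, 65.2]), 62.7) ((443.6138610839844, 188.30908203125), 33.40886688232422) [0.04118386 0.04495323]
scene lock 515 (array([635.8, 133.1]), array([55.9, 57.4]), 82.8) 0.06514763844431927
scene spare 546 (array([618.4,  -5.5]), array([55.1, 58.8]), 82.6) 0.06514149804149852
scene plate (array([683.8,  49.2]), array([401.9, 487.2]), 85.9)
top bar 185 [ 0.42489667 -0.21264586  0.09123233] zmax [0.0823599  0.09178583 0.09647713]
(array([ 426.1, -213.4]), array([59.1, 14.6]), 67.0)
 bartop (array([ 425.1, -213.4]), array([58.6, 12. ]), 65.9)
top rim 119 (array([442.9, 187.7]), array([62.6, 60.9]), 46.7) ((442.9325866699219, 187.82240295410156), 31.880722045898438) [0.04304396 0.04846567]
top lock 512 (array([634.1, 132.6]), array([54.5, 55.4]), 82.8) 0.06527098744967766
top spare 514 (array([617.3,  -6.1]), array([54. , 55.4]), 83.1) 0.06553846388549647
top plate (array([677.5,  65.7]), array([438. , 460.8]), 85.7)
```

```bash
cat >> h.py <<'E'
from scipy.spatial.transform import Rotation as Ro
def pose():
    o=ctrl.get_obs();R=Ro.from_quat(o["eef_rot"],scalar_first=True).as_matrix();return o,np.array(o["eef_pos"]),R
def plan(target,yaw=None):
    """target TCP, jaw yaw deg (mod 180): needed turn & shift in units"""
    o,p,R=pose();cur=np.degrees(np.arctan2(R[1,0],R[0,0]))
    if yaw is None: yaw=cur
    dy=(yaw-cur+90)%180-90
    Rd=np.column_stack([[np.cos(np.radians(cur+dy)),np.sin(np.radians(cur+dy)),0],[0,0,-1],[0,0,0]]);Rd[:,2]=np.cross(Rd[:,0],Rd[:,1])
    rv=Ro.from_matrix(R.T@Rd).as_rotvec(degrees=True)
    print("t",round(float(o["time_s"]),2),"p",np.round(p,4),"jawyaw",round(cur,1),"q6",round(o["q"][5],2),"F",np.round(o["wrist_force"],1),"T",np.round(o["torque"],2),"op",round(float(o["opening"]),3))
    print("turn units",np.round(rv/6,3),"shift units(cur axes)",np.round(R.T@(np.array(target)-p)/.03,3),"(final axes)",np.round(Rd.T@(np.array(target)-p)/.03,3))
    print("R",np.round(R,2).tolist())
E
python3 -c "
from h import *
plan([.4256,-.2133,.16],-23.2)"
```

```text
t 0.7 p [ 0.1388 -0.558   0.2313] jawyaw -76.0 q6 -0.21 F [-0.3 -0.  -0.6] T [ 0.01  0.01 -0.01] op 0.998
turn units [ 0.    -8.805  0.   ] shift units(cur axes) [-8.843  2.378 12.05 ] (final axes) [ 4.26   2.378 14.327]
R [[0.24, 0.0, 0.97], [-0.97, -0.0, 0.24], [0.0, -1.0, 0.0]]
```

Emit:
step_arm([
  [0,-0.978,0,0,0,0,1],
  [0,-0.978,0,0,0,0,1],
  [0,-0.978,0,0,0,0,1],
  [0,-0.978,0,0,0,0,1],
  [0,-0.978,0,0,0,0,1],
  [0,-0.978,0,0,0,0,1],
  [0,-0.978,0,0,0,0,1],
  [0,-0.978,0,0,0,0,1],
  [0,-0.978,0,0,0,0,1],
])

```text
time_s: 1.6
eef_pos: [0.1388, -0.558, 0.2313]
eef_rot: [-0.693, 0.693, -0.141, 0.141]
wrist_force: [-0.3, -0.4, -0.2]
opening: 0.995
```

Emit:
step_arm([
  [0,0,0,0.3,0,1,1],
  [0,0,0,0.3,0,1,1],
  [0,0,0,0.3,0,1,1],
  [0,0,0,0.3,0,1,1],
  [0,0,0,0.3,0,1,1],
  [0,0,0,0.3,0,1,1],
  [0,0,0,0.3,0,1,1],
  [0,0,0,0.3,0,1,1],
  [0,0,0,0.3,0,1,1],
  [0,0,0,0.3,0,1,1],
])

```text
time_s: 2.6
eef_pos: [0.3405, -0.3168, 0.2315]
eef_rot: [-0.693, 0.693, -0.142, 0.142]
wrist_force: [0.7, -0.8, -0.4]
opening: 1.003
```

```bash
python3 -c "
from h import *
plan([.4256,-.2133,.16],-23.2)"
```

```text
t 2.6 p [ 0.3405 -0.3168  0.2315] jawyaw -23.2 q6 -0.6 F [ 0.7 -0.8 -0.4] T [-0.02 -0.06 -0.01] op 1.003
turn units [ 0.002 -0.005  0.004] shift units(cur axes) [1.245 2.383 4.289] (final axes) [1.249 2.383 4.287]
R [[0.92, 0.0, 0.39], [-0.39, -0.0, 0.92], [0.0, -1.0, -0.0]]
```

Emit:
step_arm([
  [0,0,0,0.25,0,0.9,1],
  [0,0,0,0.25,0,0.9,1],
  [0,0,0,0.25,0,0.9,1],
  [0,0,0,0.25,0.5,0.9,1],
  [0,0,0,0.25,0.8,0.69,1],
  [0,0,0,0,0.5,0,1],
  [0,0,0,0,0.5,0,1],
  [0,0,0,0,0,0,1],
])

```text
time_s: 3.4
eef_pos: [0.424, -0.213, 0.1604]
eef_rot: [0.693, -0.692, 0.143, -0.141]
wrist_force: [0.0, -0.1, 0.7]
opening: 1.0
```

Run:
```python
from h import *
im,d=ctrl.camera("scene");cv2.imwrite("pics/s1.png",cv2.resize(im[170:320,120:320],(800,600)))
plan([.4256,-.2133,.066],-23.2)
```

```text
t 3.45 p [ 0.4245 -0.2137  0.1617] jawyaw -23.2 q6 -0.31 F [ 0.2 -0.   1.2] T [-0.02 -0.    0.01] op 0.998
turn units [-0.006 -0.001 -0.019] shift units(cur axes) [0.034 3.189 0.026] (final axes) [0.027 3.189 0.028]
R [[0.92, -0.0, 0.39], [-0.39, 0.0, 0.92], [-0.0, -1.0, 0.0]]
```

View pics/s1.png

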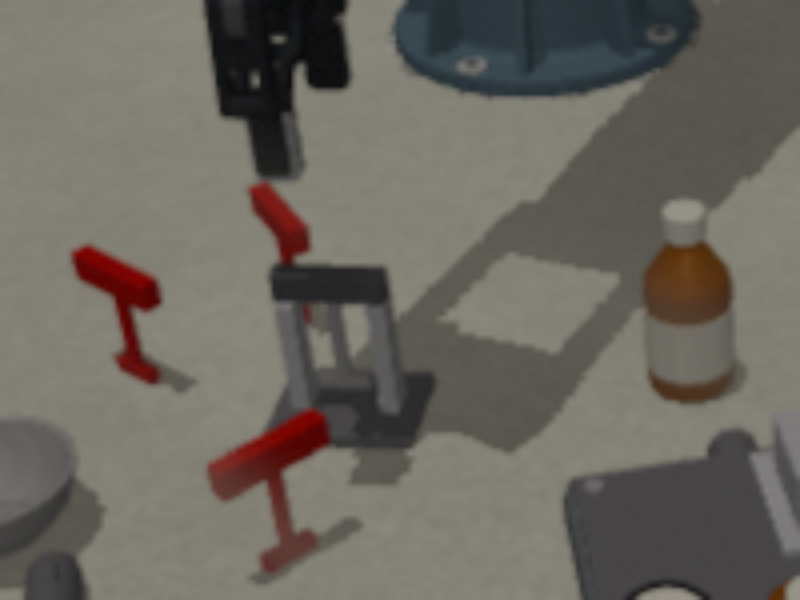

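The front finger at crop (275,150) stands over and in front of the dark bar at (330,285), and the key hangs untouched. Descending to grip.

Emit:
step_arm([
  [0,0,0,0.03,0.6,0.03,1],
  [0,0,0,0,0.6,0,1],
  [0,0,0,0,0.6,0,1],
  [0,0,0,0,0.6,0,1],
  [0,0,0,0,0.5,0,1],
  [0,0,0,0,0.28,0,1],
  [0,0,0,0,0,0,1],
])

```text
time_s: 4.15
eef_pos: [0.426, -0.2139, 0.0667]
eef_rot: [0.693, -0.692, 0.143, -0.142]
wrist_force: [0.2, 0.5, 0.3]
opening: 0.998
```

Emit:
step_arm([
  [0,0,0,0,0,0,0],
  [0,0,0,0,0,0,0],
  [0,0,0,0,0,0,0],
  [0,0,0,0,0,0,0],
  [0,0,0,0,0,0,0],
  [0,0,0,0,0,0,0],
  [0,0,0,0,0,0,0],
  [0,0,0,0,0,0,0],
  [0,0,0,0,0,0,0],
])

```text
time_s: 5.05
eef_pos: [0.4265, -0.214, 0.0673]
eef_rot: [-0.693, 0.693, -0.142, 0.142]
wrist_force: [-1.1, 0.9, 4.7]
opening: 0.132
```

Run:
```python
from h import *
im,d=ctrl.camera("scene");cv2.imwrite("pics/s2.png",cv2.resize(im[170:320,120:320],(800,600)))
plan([.4256,-.2133,.22],-23.2)
```

```text
t 5.1 p [ 0.4265 -0.214   0.0673] jawyaw -23.2 q6 -0.31 F [-0.5  0.8  6.2] T [ 0.14  0.1  -0.03] op 0.13
turn units [ 0.001 -0.003  0.006] shift units(cur axes) [-0.032 -5.09   0.009] (final axes) [-0.035 -5.09   0.01 ]
R [[0.92, 0.0, 0.39], [-0.39, -0.0, 0.92], [0.0, -1.0, -0.0]]
```

View pics/s2.png

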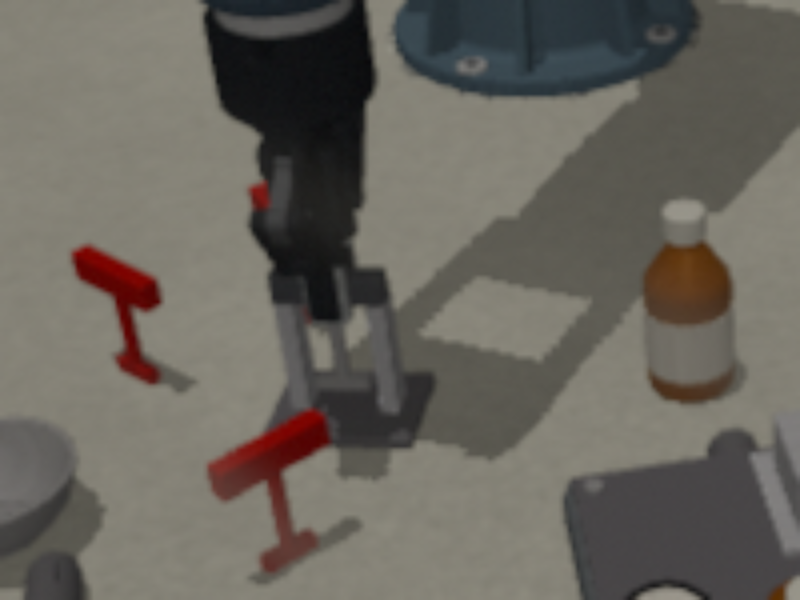

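The bar is pinched near its middle: pads at crop (322,290), opening 0.13, which matches 12 mm. Lifting straight up.

Emit:
step_arm([
  [0,0,0,0,-0.4,0,0],
  [0,0,0,0,-0.8,0,0],
  [0,0,0,0,-1,0,0],
  [0,0,0,0,-1,0,0],
  [0,0,0,0,-1,0,0],
  [0,0,0,0,-0.7,0,0],
  [0,0,0,0,-0.2,0,0],
])

```text
time_s: 5.8
eef_pos: [0.4272, -0.2146, 0.2229]
eef_rot: [-0.692, 0.693, -0.141, 0.144]
wrist_force: [0.4, -0.3, -2.1]
opening: 0.124
```

Run:
```python
from h import *
im,d=ctrl.camera("scene");cv2.imwrite("pics/s3.png",cv2.resize(im[130:280,120:320],(800,600)))
plan([.443,.188,.22],-7)
```

```text
t 5.85 p [ 0.427  -0.2144  0.2223] jawyaw -23.2 q6 -0.31 F [ 0.4 -0.1 -1.5] T [-0.03 -0.01  0.03] op 0.131
turn units [ 0.016 -2.702  0.033] shift units(cur axes) [-4.797  0.043 12.539] (final axes) [-1.105  0.075 13.38 ]
R [[0.92, 0.0, 0.39], [-0.39, -0.0, 0.92], [0.0, -1.0, -0.0]]
```

View pics/s3.png

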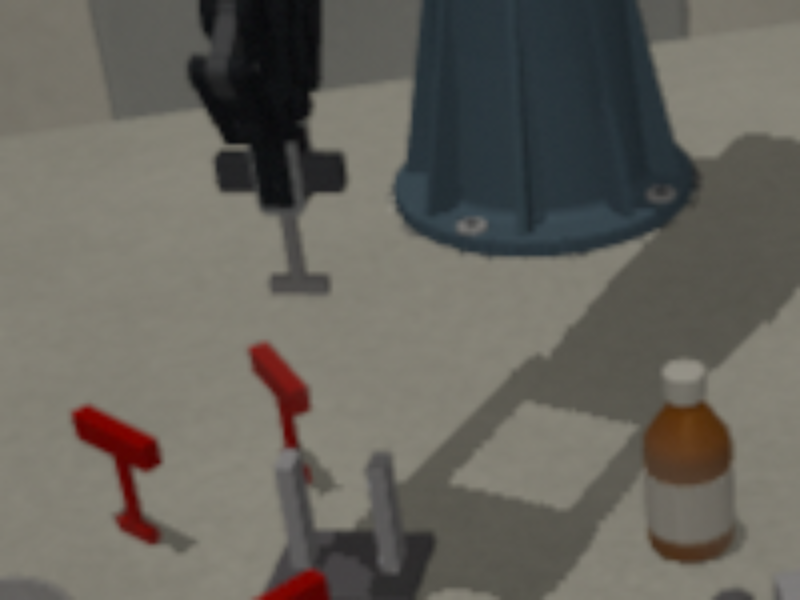

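The key hangs straight in the gripper, bar at crop (280,172) and bit at (300,284), well clear of the rest. Moving over the bottle to the cup.

Emit:
step_arm([
  [0,-0.9,0,0,0,0,0],
  [0,-0.9,0,0,0,0.1,0],
  [0,-0.9,0,0,0,0.4,0],
  [0,0,0,-0.1,0,0.8,0],
  [0,0,0,-0.1,0,1,0],
  [0,0,0,-0.1,0,1,0],
  [0,0,0,-0.1,0,1,0],
  [0,0,0,-0.1,0,1,0],
  [0,0,0,-0.1,0,1,0],
  [0,0,0,-0.1,0,1,0],
])

```text
time_s: 6.85
eef_pos: [0.4326, 0.0072, 0.2183]
eef_rot: [0.706, -0.706, 0.044, -0.042]
wrist_force: [-0.3, 0.7, -0.7]
opening: 0.125
```

Emit:
step_arm([
  [0,0,0,-0.1,0,1,0],
  [0,0,0,-0.1,0,1,0],
  [0,0,0,-0.1,0,1,0],
  [0,0,0,-0.1,0,1,0],
  [0,0,0,-0.1,0,1,0],
  [0,0,0,0,0,0.7,0],
  [0,0,0,0,0,0.3,0],
  [0,0,0,0,0,0,0],
])

```text
time_s: 7.65
eef_pos: [0.4401, 0.1868, 0.2187]
eef_rot: [-0.706, 0.706, -0.043, 0.042]
wrist_force: [-0.0, -0.9, -1.5]
opening: 0.126
```

Run:
```python
from h import *
for n in("scene","top"):
    im,d=ctrl.camera(n);cv2.imwrite(f"pics/{n}4.png",im);np.save(f"pics/{n}4.npy",d)
plan([.443,.188,.073],-7)
s=cv2.imread("pics/scene4.png")[130:280,300:500];t=cv2.imread("pics/top4.png")[180:330,180:380]
cv2.imwrite("pics/m4.png",np.hstack([cv2.resize(s,(400,300)),cv2.resize(t,(400,300))]))
```

```text
t 7.75 p [0.4405 0.1856 0.2191] jawyaw -7.0 q6 0.27 F [ 0.1 -0.5 -0.8] T [-0.03  0.03 -0.06] op 0.128
turn units [ 0.009 -0.003 -0.013] shift units(cur axes) [0.081 4.871 0.095] (final axes) [0.074 4.871 0.091]
R [[0.99, -0.0, 0.12], [-0.12, -0.0, 0.99], [-0.0, -1.0, -0.0]]
```

View pics/m4.png

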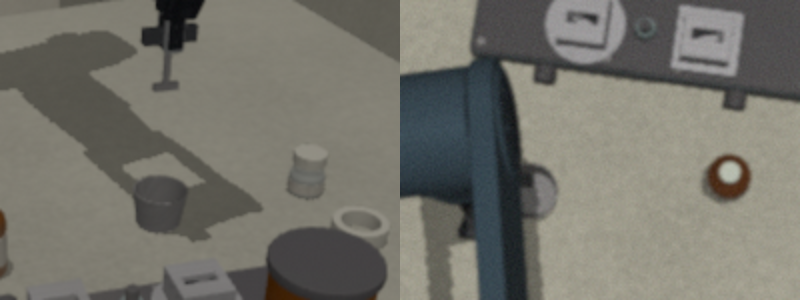

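Run:
```python
from h import *
d=np.load("pics/scene4.npy");P=cloud("scene",d);P[d==0]=9
o,p,R=pose();print(p)
L=(P-p)@R   # tool coords
m=(np.abs(L[...,0])<.03)&(np.abs(L[...,2])<.045)&(L[...,1]>-.04)&(L[...,1]<.07)
def rep(y0,y1):
    A=L[m&(L[...,1]>y0)&(L[...,1]<y1)]
    if len(A):print((y0,y1),len(A),"x",np.round(np.percentile(A[:,0],[5,50,95])*1e3,1),"z",np.round(np.percentile(A[:,2],[2,50,98])*1e3,1),"y",np.round(np.percentile(A[:,1],[2,50,98])*1e3,1))
for a in range(-30,65,5): rep(a/1e3,a/1e3+.005)
```

```text
[0.44046311 0.18556324 0.21913129]
(-0.03, -0.024999999999999998) 36 x [-8.4 15.4 20.2] z [-12.   -2.6  22.8] y [-29.9 -27.1 -25.1]
(-0.025, -0.02) 87 x [-4.2  5.4 19.4] z [-28.   -7.6  28.6] y [-24.9 -23.4 -20. ]
(-0.02, -0.015) 64 x [ 1.4  8.6 19.9] z [-28.4  -3.8  28.9] y [-20.  -17.5 -15.1]
(-0.015, -0.009999999999999998) 60 x [ 3.8  7.1 19.1] z [-28.3  -3.6  29.3] y [-15.  -12.2 -10.1]
(-0.01, -0.005) 42 x [ 2.9  5.7 18.2] z [-27.8  -5.1  28.7] y [-10.   -8.1  -5.3]
(-0.005, 0.0) 19 x [ 5.3 12.  16. ] z [-8.1 -3.4 11.7] y [-4.8 -2.3 -0. ]
(0.0, 0.005) 5 x [10.  11.7 14. ] z [-2.4  1.6 10.5] y [0.2 0.9 1.2]
(0.005, 0.01) 8 x [0.  2.1 4.3] z [-2.8  0.3  3.5] y [7.4 8.4 9.7]
(0.01, 0.015) 6 x [1.4 2.7 4. ] z [-3.   0.1  3.7] y [11.4 12.4 13.8]
(0.015, 0.02) 9 x [-1.   3.3  4.6] z [-3.3 -0.9  4.4] y [15.2 16.2 19.2]
(0.02, 0.025) 10 x [0.3 3.6 4.3] z [-2.6  0.7  4. ] y [20.8 22.9 24.9]
(0.025, 0.030000000000000002) 7 x [0.1 2.2 5.8] z [-1.6  1.3  5.5] y [25.8 28.  29.6]
(0.03, 0.034999999999999996) 6 x [1.8 2.7 4.7] z [-2.  -0.1  2.7] y [30.  32.9 33.8]
(0.035, 0.04) 13 x [0.1 3.6 6.4] z [-10.9   2.4  12.1] y [35.8 38.9 39.9]
(0.04, 0.045) 32 x [-2.3  2.4  6.4] z [-11.2  -0.1  14.8] y [40.2 42.2 44.7]
(0.045, 0.049999999999999996) 20 x [0.3 2.2 4.6] z [-12.1  -1.8  14.6] y [45.4 46.7 48.9]
```

The key is straight in the hand, with its tip about 47 mm below the TCP. Dipping so the tip reaches z ≈ 0.028.

Emit:
step_arm([
  [0,0,0,0.08,0.6,0.09,0],
  [0,0,0,0,0.9,0,0],
  [0,0,0,0,0.9,0,0],
  [0,0,0,0,0.8,0,0],
  [0,0,0,0,0.6,0,0],
  [0,0,0,0,0.5,0,0],
  [0,0,0,0,0.5,0,0],
  [0,0,0,0,0,0,0],
  [0,0,0,0,0,0,0],
])

```text
time_s: 8.65
eef_pos: [0.4437, 0.1878, 0.076]
eef_rot: [-0.706, 0.706, -0.044, 0.044]
wrist_force: [-0.3, -0.3, -1.1]
opening: 0.128
```

Run:
```python
from h import *
im,d=ctrl.camera("scene");cv2.imwrite("pics/s5.png",cv2.resize(im[170:290,320:480],(800,600)))
plan([.443,.188,.073],-7)
```

```text
t 8.7 p [0.4441 0.1881 0.0765] jawyaw -7.1 q6 0.28 F [ 0.1 -0.  -0.5] T [-0.01 -0.06 -0.03] op 0.13
turn units [-0.001 -0.013  0.007] shift units(cur axes) [-0.038  0.118 -0.007] (final axes) [-0.037  0.118 -0.007]
R [[0.99, 0.0, 0.12], [-0.12, 0.0, 0.99], [0.0, -1.0, 0.0]]
```

View pics/s5.png

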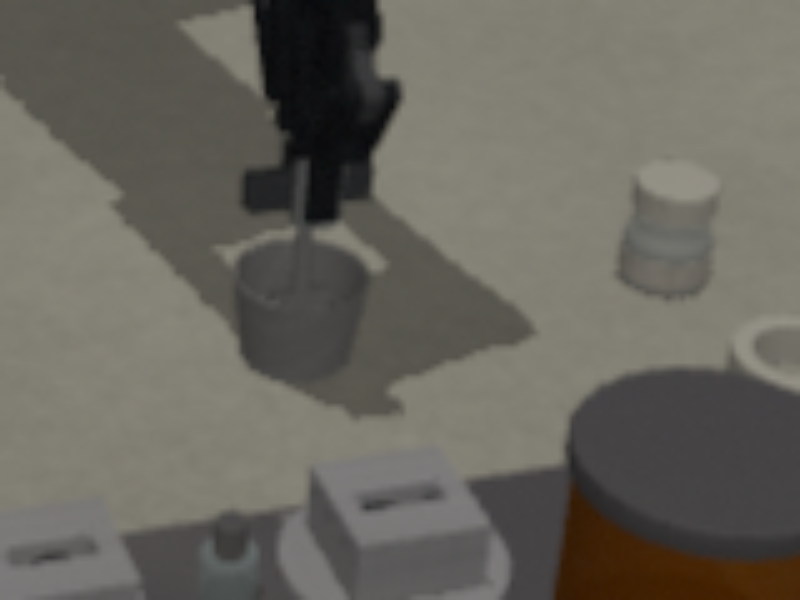

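The bit is inside the cup, with the shank entering at crop (303,270), and the cup has not moved. Raising.

Emit:
step_arm([
  [0,0,0,0,0.03,0,0],
  [0,0,0,0,-0.5,0,0],
  [0,0,0,0,-0.8,0,0],
  [0,0,0,0,-0.8,0,0],
  [0,0,0,0,-0.6,0,0],
  [0,0,0,0,-0.2,0,0],
  [0,0,0,0,0,0,0],
])

```text
time_s: 9.4
eef_pos: [0.4444, 0.1888, 0.1632]
eef_rot: [0.706, -0.706, 0.042, -0.044]
wrist_force: [0.4, -0.4, -1.3]
opening: 0.129
```

Run:
```python
from h import *
plan([.6348,.1328,.16],-7)
```

```text
t 9.4 p [0.4444 0.1888 0.1632] jawyaw -7.0 q6 0.28 F [ 0.4 -0.4 -1.3] T [-0.    0.    0.02] op 0.129
turn units [-0.008 -0.003  0.027] shift units(cur axes) [ 6.526  0.124 -1.077] (final axes) [ 6.526  0.107 -1.079]
R [[0.99, 0.0, 0.12], [-0.12, 0.0, 0.99], [0.0, -1.0, 0.0]]
```

Emit:
step_arm([
  [0,0,0,0.5,0,0,0],
  [0,0,0,0.9,0,-0.2,0],
  [0,0,0,1,0,-0.2,0],
  [0,0,0,1,0,-0.2,0],
  [0,0,0,1,0,-0.2,0],
  [0,0,0,1,0,-0.2,0],
  [0,0,0,0.7,0,-0.08,0],
  [0,0,0,0.4,0,0,0],
  [0,0,0,0,0,0,0],
  [0,0,0,0,0,0,0],
])

```text
time_s: 10.4
eef_pos: [0.632, 0.1327, 0.1604]
eef_rot: [-0.706, 0.706, -0.044, 0.042]
wrist_force: [-0.1, 0.7, -0.5]
opening: 0.13
```

Run:
```python
from h import *
for n in("scene","top"):
    im,d=ctrl.camera(n);cv2.imwrite(f"pics/{n}6.png",im);np.save(f"pics/{n}6.npy",d)
plan([.6348,.1328,.125],-7)
s=cv2.imread("pics/scene6.png")[200:320,320:480];t=cv2.imread("pics/top6.png")[130:250,190:350]
cv2.imwrite("pics/m6.png",np.hstack([cv2.resize(s,(400,300)),cv2.resize(t,(400,300))]))
d=np.load("pics/scene6.npy");P=cloud("scene",d);P[d==0]=9
o,p,R=pose();L=(P-p)@R
m=(np.abs(L[...,0])<.03)&(np.abs(L[...,2])<.045)
for a in range(-30,50,5):
    A=L[m&(L[...,1]>a/1e3)&(L[...,1]<a/1e3+.005)]
    if len(A):print(a,len(A),"x",np.round(np.percentile(A[:,0],[5,50,95])*1e3,1),"z",np.round(np.percentile(A[:,2],[2,50,98])*1e3,1))
```

```text
t 10.5 p [0.632  0.133  0.1611] jawyaw -7.0 q6 0.15 F [ 0.1 -0.3 -1.6] T [0.05 0.03 0.04] op 0.128
turn units [ 0.002  0.001 -0.017] shift units(cur axes) [0.096 1.204 0.006] (final axes) [0.094 1.204 0.005]
R [[0.99, -0.0, 0.12], [-0.12, 0.0, 0.99], [-0.0, -1.0, -0.0]]
-30 47 x [-7.2 13.6 20.4] z [-19.6  -5.2   9.4]
-25 110 x [-3.6  5.9 20.2] z [-30.2 -10.4  26.7]
-20 75 x [ 3.7  7.2 20.1] z [-30.3  -6.   27.1]
-15 79 x [ 4.6  7.5 19.7] z [-30.2  -5.9  28.4]
-10 46 x [ 2.   7.7 19. ] z [-30.   -6.7  25.6]
-5 17 x [-3.2 11.7 14. ] z [-9.6 -5.5 12. ]
0 8 x [10.5 12.3 13.1] z [-6.5 -2.7  7.3]
5 6 x [-0.3  3.6  5.3] z [-4.7 -3.8 -0.3]
10 12 x [0.6 3.6 5.4] z [-4.1 -1.4  4. ]
15 7 x [2.1 3.9 5.2] z [-3.9 -2.6  0.5]
20 11 x [1.  3.  5.7] z [-3.4 -0.3  2.5]
25 9 x [-1.1  3.7  4.6] z [-3.6 -1.8  1.9]
30 11 x [0.8 2.8 4.9] z [-4.6 -1.9  3.4]
35 16 x [-0.1  4.3  5.5] z [-12.4  -3.1   3.6]
40 45 x [-2.6  2.8  5.6] z [-14.4   0.1  14. ]
45 27 x [1.6 3.6 5. ] z [-14.   -1.6  12.9]
```

View pics/m6.png

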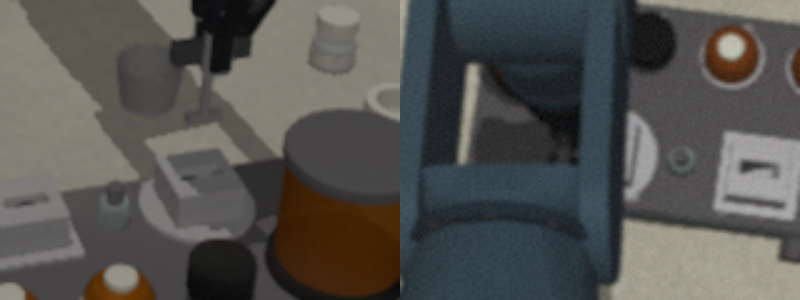

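Run:
```python
from h import *
out=[]
c0=np.array([.6345,.1328]);a=np.radians(-7);ex=np.array([np.cos(a),np.sin(a)]);ey=np.array([-np.sin(a),np.cos(a)])
g=np.linspace(-.035,.035,400)
for n in("scene","top"):
    im=cv2.imread(f"pics/{n}0.png",0)
    for c in (c0,c0-ey*.14):
        X,Y=np.meshgrid(g,g)  # image col = ey(-), row = -ex
        W=np.stack([c[0]-Y*ex[0]-X*ey[0],c[1]-Y*ex[1]-X*ey[1],0*X+.066],-1)
        k=ctrl.get_calibration(n);q=(W@np.array(k["R"]).T+np.array(k["t"]))@np.array(k["intrinsics"]).T
        w=cv2.remap(im,(q[...,0]/q[...,2]).astype(np.float32),(q[...,1]/q[...,2]).astype(np.float32),cv2.INTER_CUBIC)
        w=cv2.normalize(w,None,0,255,cv2.NORM_MINMAX)
        w=cv2.cvtColor(w,cv2.COLOR_GRAY2BGR)
        f=400/70.
        for (hx,hy) in((27,27),(6,17)):
            cv2.rectangle(w,(int(200-hy*f),int(200-hx*f)),(int(200+hy*f),int(200+hx*f)),(0,0,255),1)
        out.append(cv2.resize(w,(300,300)))
cv2.imwrite("pics/rect.png",np.vstack([np.hstack(out[:2]),np.hstack(out[2:])]))
```

```text
(no output)
```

View pics/rect.png

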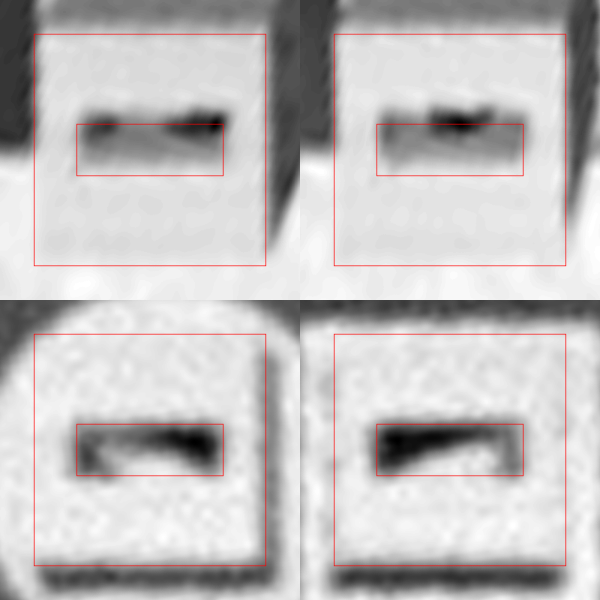

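Emit:
step_arm([
  [0,0,0,0.1,0.4,0,0],
  [0,0,0,0,0.5,0,0],
  [0,0,0,0,0.3,0,0],
  [0,0,0,0,0.15,0,0],
  [0,0,0,0,0,0,0],
  [0,0,0,0,0,0,0],
])

```text
time_s: 11.1
eef_pos: [0.6363, 0.1323, 0.1216]
eef_rot: [0.706, -0.706, 0.043, -0.043]
wrist_force: [-0.6, -0.2, -0.5]
opening: 0.131
```

Run:
```python
from h import *
im,d=ctrl.camera("scene");cv2.imwrite("pics/s7.png",im)
o,p,R=pose();print(p)
plan([.6348,.1328,.119],-7)
f=8
u0,v0=365,245
c=cv2.resize(im[v0:v0+75,u0:u0+100],(800,600),interpolation=cv2.INTER_CUBIC)
def draw(pts,col):
    q=np.array([(proj("scene",X)-[u0,v0]+.5)*f for X in pts]).astype(int);cv2.polylines(c,[q],True,col,1)
a=np.radians(-7);ex=np.array([np.cos(a),np.sin(a),0]);ey=np.array([-np.sin(a),np.cos(a),0])
def box(ctr,hx,hy): return [ctr+ex*i*hx+ey*j*hy for i,j in((1,1),(1,-1),(-1,-1),(-1,1))]
t=p-[0,0,.0473]
draw(box(t,.0035,.014),(0,255,0));draw(box(t+[0,0,.008],.0035,.014),(0,255,0))
L=np.array([.6345,.1328,.066]);draw(box(L,.006,.017),(0,0,255));draw(box(L,.027,.027),(0,0,255))
cv2.imwrite("pics/s7c.png",c)
```

```text
[0.63655257 0.13230493 0.12196673]
t 11.15 p [0.6366 0.1323 0.122 ] jawyaw -7.0 q6 0.15 F [ 0.6 -0.4 -0.9] T [0.01 0.03 0.03] op 0.13
turn units [-0.001 -0.003  0.008] shift units(cur axes) [-0.06   0.099  0.009] (final axes) [-0.06   0.099  0.009]
R [[0.99, 0.0, 0.12], [-0.12, -0.0, 0.99], [0.0, -1.0, 0.0]]
```

View pics/s7c.png

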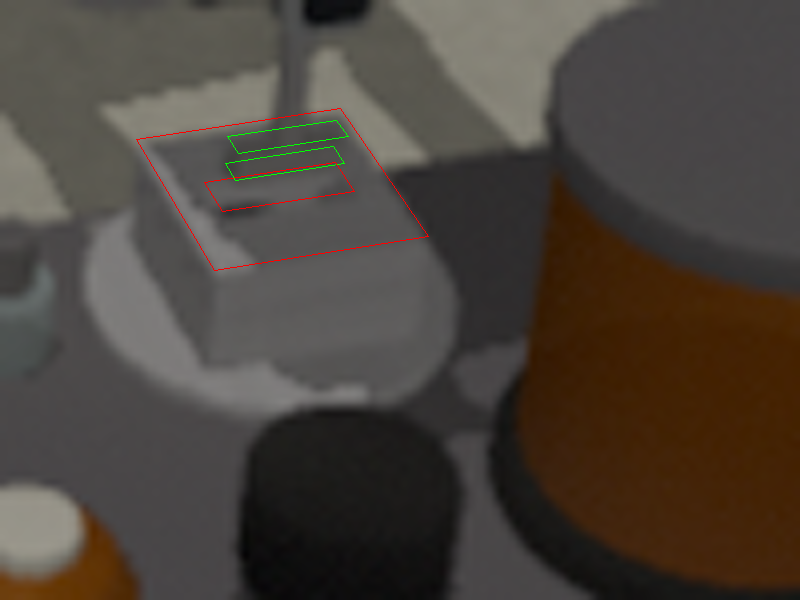

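Run:
```python
from h import *
im=cv2.imread("pics/s7.png")
o,p,R=pose()
f=16;u0,v0=378,250
def mk():
    c=cv2.resize(im[v0:v0+37,u0:u0+50],(800,592),interpolation=cv2.INTER_CUBIC)
    return np.clip((c.astype(float)-30)*1.9,0,255).astype(np.uint8)
c=mk()
def draw(pts,col):
    q=np.array([(proj("scene",X)-[u0,v0]+.5)*f for X in pts]).astype(int);cv2.polylines(c,[q],True,col,1)
a=np.radians(-7);ex=np.array([np.cos(a),np.sin(a),0]);ey=np.array([-np.sin(a),np.cos(a),0])
def box(ctr,hx,hy): return [ctr+ex*i*hx+ey*j*hy for i,j in((1,1),(1,-1),(-1,-1),(-1,1))]
t=p-[0,0,.0473]
draw(box(t,.0035,.014),(0,255,0));draw(box(t+[0,0,.008],.0035,.014),(0,255,0))
L=np.array([.6369,.1325,.066]);draw(box(L,.006,.017),(0,0,255));draw(box(L,.027,.027),(0,0,255))
cv2.imwrite("pics/s7d.png",c)
```

```text
(no output)
```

View pics/s7d.png

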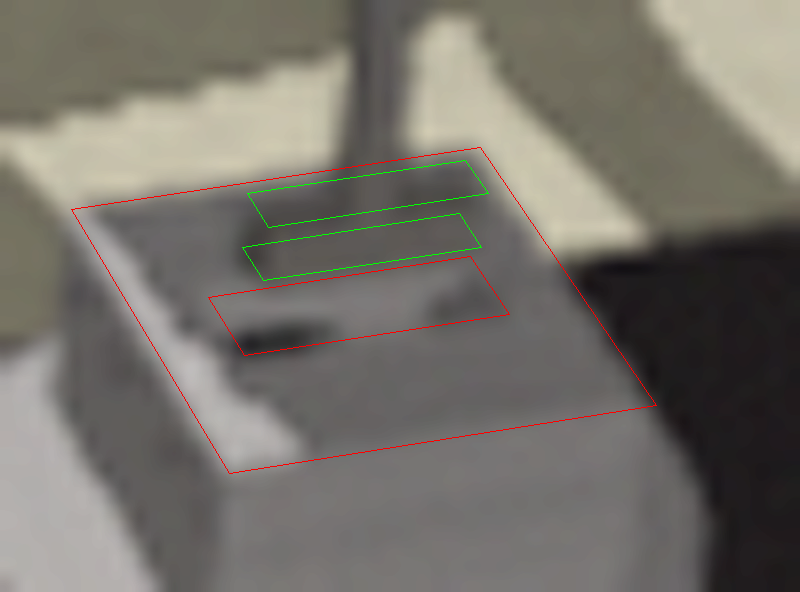

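In the scene view the keyway and the bit line up to within about 1 mm at x ≈ 0.636. Lowering slowly while watching the force.

Emit:
step_arm([
  [0,0,0,0,0.1,0,0],
  [0,0,0,0,0.1,0,0],
  [0,0,0,0,0.1,0,0],
  [0,0,0,0,0.08,0,0],
  [0,0,0,0,0,0,0],
])

```text
time_s: 11.65
eef_pos: [0.6358, 0.1323, 0.1095]
eef_rot: [-0.706, 0.706, -0.044, 0.043]
wrist_force: [0.5, 0.3, -0.3]
opening: 0.126
```

Emit:
step_arm([
  [0,0,0,0,0.05,0,0],
  [0,0,0,0,0.05,0,0],
])

```text
time_s: 11.85
eef_pos: [0.6363, 0.1323, 0.1071]
eef_rot: [0.706, -0.706, 0.043, -0.043]
wrist_force: [0.5, -0.5, -1.1]
opening: 0.128
```

The bit is already about 6 mm below the mouth with no force. Continuing down.

Emit:
step_arm([
  [0,0,0,0,0.1,0,0],
  [0,0,0,0,0.1,0,0],
  [0,0,0,0,0.07,0,0],
  [0,0,0,0,0,0,0],
])

```text
time_s: 12.25
eef_pos: [0.6359, 0.1323, 0.0984]
eef_rot: [-0.706, 0.706, -0.044, 0.043]
wrist_force: [0.8, -0.2, -1.0]
opening: 0.128
```

Emit:
step_arm([
  [0,0,0,0,0.04,0,0],
  [0,0,0,0,0.04,0,0],
])

```text
time_s: 12.45
eef_pos: [0.6361, 0.1324, 0.0966]
eef_rot: [0.706, -0.706, 0.043, -0.043]
wrist_force: [-1.2, -0.5, -1.0]
opening: 0.128
```

Emit:
step_arm([
  [0,0,0,0,0.04,0,0],
  [0,0,0,0,0,0,0],
])

```text
time_s: 12.65
eef_pos: [0.6362, 0.1323, 0.0954]
eef_rot: [0.706, -0.706, 0.043, -0.043]
wrist_force: [-1.8, 0.3, -0.1]
opening: 0.128
```

Emit:
step_arm([
  [0,0,0,0,0.03,0,0],
  [0,0,0,0,0,0,0],
])

```text
time_s: 12.85
eef_pos: [0.6363, 0.1324, 0.0953]
eef_rot: [0.706, -0.706, 0.043, -0.043]
wrist_force: [-2.4, 0.7, 3.4]
opening: 0.127
```

Contact with the cam at TCP z 0.0953, as predicted, with about 4 N. Adding slight pressure and turning counter-clockwise in steps. The keyway pictures hint at that side.

Emit:
step_arm([
  [0,0,0,0,0.03,0,0],
  [0,-0.5,0,0,0,0,0],
  [0,-0.5,0,0,0,0,0],
  [0,-0.5,0,0,0,0,0],
  [0,-0.5,0,0,0,0,0],
])

```text
time_s: 13.35
eef_pos: [0.6362, 0.1319, 0.0952]
eef_rot: [-0.706, 0.707, 0.032, -0.031]
wrist_force: [-6.0, -1.6, 10.3]
opening: 0.132
```

Emit:
step_arm([
  [0,-0.4,0,0,0,0,0],
  [0,-0.4,0,0,0,0,0],
  [0,-0.4,0,0,0,0,0],
])

```text
time_s: 13.65
eef_pos: [0.6361, 0.1317, 0.0952]
eef_rot: [-0.703, 0.703, 0.076, -0.076]
wrist_force: [-5.8, -2.4, 10.8]
opening: 0.129
```

Emit:
step_arm([
  [0,-0.4,0,0,0,0,0],
  [0,-0.4,0,0,0,0,0],
])

```text
time_s: 13.85
eef_pos: [0.636, 0.1317, 0.0952]
eef_rot: [-0.699, 0.7, 0.105, -0.105]
wrist_force: [-6.7, -2.9, 11.0]
opening: 0.13
```

Emit:
step_arm([
  [0,-0.4,0,-0.03,0,0,0],
  [0,-0.4,0,0,0,0,0],
])

```text
time_s: 14.05
eef_pos: [0.6357, 0.1315, 0.0952]
eef_rot: [-0.694, 0.695, 0.134, -0.134]
wrist_force: [-5.3, -2.1, 10.5]
opening: 0.128
```

Emit:
step_arm([
  [0,-0.4,0,0,0,0,0],
  [0,-0.4,0,0,0,0,0],
])

```text
time_s: 14.25
eef_pos: [0.6356, 0.1315, 0.0952]
eef_rot: [-0.688, 0.688, 0.163, -0.163]
wrist_force: [-5.9, -1.5, 8.9]
opening: 0.129
```

Emit:
step_arm([
  [0,-0.4,0,0,0,0,0],
  [0,-0.4,0,0,0,0,0],
])

```text
time_s: 14.45
eef_pos: [0.6355, 0.1315, 0.0952]
eef_rot: [-0.68, 0.681, 0.192, -0.192]
wrist_force: [-5.6, -1.8, 10.1]
opening: 0.128
```

Emit:
step_arm([
  [0,-0.4,0,0,0,0,0],
  [0,-0.4,0,0,0,0,0],
])

```text
time_s: 14.65
eef_pos: [0.6354, 0.1314, 0.0952]
eef_rot: [-0.672, 0.672, 0.22, -0.22]
wrist_force: [-6.4, -2.3, 10.0]
opening: 0.127
```

Emit:
step_arm([
  [0,0,0,-0.04,0,0.03,0],
  [0,0,0,0,0,0,0],
  [0,0,0,0,0,0,0],
])

```text
time_s: 14.95
eef_pos: [0.635, 0.1314, 0.0953]
eef_rot: [-0.672, 0.673, 0.22, -0.219]
wrist_force: [-1.6, -2.6, 7.7]
opening: 0.13
```

Run:
```python
from h import *
im,d=ctrl.camera("scene");cv2.imwrite("pics/s8.png",im)
plan([.636,.1325,.095],36)
f=10;u0,v0=360,225
c=cv2.resize(im[v0:v0+60,u0:u0+80],(800,600),interpolation=cv2.INTER_CUBIC)
cv2.imwrite("pics/s8c.png",np.clip((c.astype(float)-25)*1.8,0,255).astype(np.uint8))
```

```text
t 15.0 p [0.635  0.1314 0.0952] jawyaw 36.2 q6 -0.61 F [-1.8 -1.3  7.3] T [-0.45  0.42  0.03] op 0.126
turn units [0.024 0.03  0.016] shift units(cur axes) [0.049 0.008 0.011] (final axes) [0.048 0.008 0.011]
R [[0.81, 0.0, -0.59], [0.59, -0.0, 0.81], [0.0, -1.0, -0.0]]
```

View pics/s8c.png

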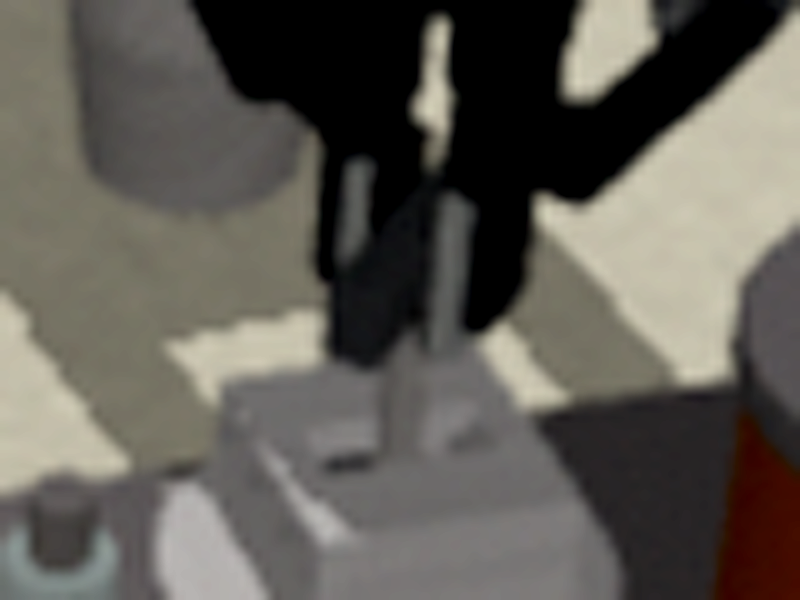

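No drop counter-clockwise so far. The shank sits near the keyway's middle at crop (405,450). I eased the side force; now sweeping back clockwise under the same light pressure.

Emit:
step_arm([
  [0,0.4,0,0,0,0,0],
  [0,0.4,0,0,0,0,0],
  [0,0.4,0,0,0,0,0],
  [0,0.4,0,0,0,0,0],
])

```text
time_s: 15.4
eef_pos: [0.6352, 0.132, 0.0953]
eef_rot: [-0.688, 0.689, 0.163, -0.161]
wrist_force: [-1.0, -0.3, 6.6]
opening: 0.129
```

Emit:
step_arm([
  [0,0.4,0,0,0,0,0],
  [0,0.4,0,0,0,0,0],
  [0,0.4,0,0,0,0,0],
  [0,0.4,0,0,0,0,0],
])

```text
time_s: 15.8
eef_pos: [0.6354, 0.1322, 0.0953]
eef_rot: [-0.699, 0.7, 0.105, -0.102]
wrist_force: [0.2, -0.6, 6.0]
opening: 0.131
```

Emit:
step_arm([
  [0,0.4,0,0,0,0,0],
  [0,0.4,0,0,0,0,0],
  [0,0.4,0,0,0,0,0],
  [0,0.4,0,0,0,0,0],
])

```text
time_s: 16.2
eef_pos: [0.6355, 0.1321, 0.0953]
eef_rot: [-0.706, 0.706, 0.046, -0.043]
wrist_force: [-0.2, 0.0, 4.6]
opening: 0.128
```

Emit:
step_arm([
  [0,0.5,0,0,0.03,0,0],
  [0,0.5,0,0,0,0,0],
  [0,0.5,0,0,0,0,0],
  [0,0.5,0,0,0,0,0],
  [0,0.4,0,0,0,0,0],
])

```text
time_s: 16.7
eef_pos: [0.6359, 0.1323, 0.0952]
eef_rot: [0.706, -0.705, 0.042, -0.046]
wrist_force: [-0.3, 0.9, 9.6]
opening: 0.127
```

Emit:
step_arm([
  [0,0.4,0,0,0,0,0],
  [0,0.4,0,0,0,0,0],
  [0,0.4,0,0,0,0,0],
  [0,0.4,0,0,0,0,0],
])

```text
time_s: 17.1
eef_pos: [0.6361, 0.1323, 0.0951]
eef_rot: [0.7, -0.699, 0.101, -0.105]
wrist_force: [0.0, 1.3, 7.6]
opening: 0.125
```

Emit:
step_arm([
  [0,0.4,0,0,0,0,0],
  [0,0.4,0,0,0,0,0],
  [0,0.4,0,0,0,0,0],
])

```text
time_s: 17.4
eef_pos: [0.6363, 0.1322, 0.0951]
eef_rot: [0.692, -0.691, 0.144, -0.149]
wrist_force: [0.6, -0.5, 7.5]
opening: 0.126
```

Emit:
step_arm([
  [0,0.4,0,0,0,0,0],
  [0,0.4,0,0,0,0,0],
])

```text
time_s: 17.6
eef_pos: [0.6363, 0.1321, 0.095]
eef_rot: [0.686, -0.684, 0.173, -0.177]
wrist_force: [0.8, 0.8, 6.1]
opening: 0.127
```

Emit:
step_arm([
  [0,0.4,0,0,0,0,0],
  [0,0.4,0,0,0,0,0],
])

```text
time_s: 17.8
eef_pos: [0.6363, 0.132, 0.0949]
eef_rot: [0.678, -0.676, 0.202, -0.206]
wrist_force: [0.9, 0.4, 5.2]
opening: 0.129
```

Emit:
step_arm([
  [0,0.4,0,0,0,0,0],
  [0,0.4,0,0,0,0,0],
])

```text
time_s: 18.0
eef_pos: [0.6348, 0.132, 0.0935]
eef_rot: [0.668, -0.668, 0.231, -0.233]
wrist_force: [-0.1, 0.2, -1.4]
opening: 0.128
```

Emit:
step_arm([
  [0,0.4,0,0,0,0,0],
  [0,0.4,0,0,0,0,0],
])

```text
time_s: 18.2
eef_pos: [0.634, 0.132, 0.0926]
eef_rot: [0.658, -0.658, 0.26, -0.26]
wrist_force: [-0.1, -0.2, -1.5]
opening: 0.129
```

Emit:
step_arm([
  [0,0.4,0,0,0,0,0],
  [0,0.4,0,0,0,0,0],
])

```text
time_s: 18.4
eef_pos: [0.6341, 0.1318, 0.0925]
eef_rot: [-0.646, 0.646, -0.287, 0.287]
wrist_force: [0.8, -0.6, -1.1]
opening: 0.131
```

The force vanished and z dropped at a jaw yaw of about -38° (roughly 31° clockwise), so the bit is entering the slot. Lowering it home.

Emit:
step_arm([
  [0,-0.3,0,0,0.03,0,0],
  [0,0,0,0,0.04,0,0],
  [0,0,0,0,0.04,0,0],
  [0,0,0,0,0,0,0],
])

```text
time_s: 18.8
eef_pos: [0.6339, 0.1319, 0.0892]
eef_rot: [-0.651, 0.651, -0.276, 0.277]
wrist_force: [0.1, 0.6, -1.4]
opening: 0.129
```

Emit:
step_arm([
  [0,0,0,0,0.04,0,0],
  [0,0,0,0,0.03,0,0],
  [0,0,0,0,0,0,0],
])

```text
time_s: 19.1
eef_pos: [0.6339, 0.132, 0.0873]
eef_rot: [0.651, -0.651, 0.276, -0.277]
wrist_force: [1.1, -0.0, -1.0]
opening: 0.129
```

Emit:
step_arm([
  [0,0,0,0,0.03,0,0],
  [0,0,0,0,0,0,0],
])

```text
time_s: 19.3
eef_pos: [0.6339, 0.132, 0.0864]
eef_rot: [0.651, -0.651, 0.276, -0.277]
wrist_force: [0.9, -0.6, -0.8]
opening: 0.128
```

Near the floor: 8.9 mm below where the bit met the cam. Touching down, then turning 45° clockwise gently.

Emit:
step_arm([
  [0,0,0,0,0.02,0,0],
  [0,0.4,0,0,0,0,0],
  [0,0.4,0,0,0,0,0],
  [0,0.4,0,0,0,0,0],
])

```text
time_s: 19.7
eef_pos: [0.6341, 0.132, 0.0864]
eef_rot: [0.632, -0.632, 0.317, -0.318]
wrist_force: [0.8, -1.7, 1.8]
opening: 0.123
```

Run:
```python
from h import *
plan([.634,.132,.0863],-90)
```

```text
t 19.7 p [0.6341 0.132  0.0864] jawyaw -53.3 q6 0.95 F [ 0.8 -1.7  1.8] T [-0.18 -0.05  0.1 ] op 0.123
turn units [-7.000e-03  6.116e+00  5.000e-03] shift units(cur axes) [-0.004  0.003 -0.003] (final axes) [-0.001  0.003 -0.005]
R [[0.6, 0.0, 0.8], [-0.8, -0.0, 0.6], [0.0, -1.0, 0.0]]
```

Torque of 0.1 N m shows the cam is engaged. Continuing clockwise.

Emit:
step_arm([
  [0,0.4,0,0,0,0,0],
  [0,0.4,0,0,0,0,0],
  [0,0.4,0,0,0,0,0],
  [0,0.4,0,0,0,0,0],
  [0,0.4,0,0,0,0,0],
])

```text
time_s: 20.2
eef_pos: [0.6341, 0.1319, 0.0864]
eef_rot: [0.595, -0.595, 0.381, -0.382]
wrist_force: [0.3, -1.6, 1.4]
opening: 0.128
```

Emit:
step_arm([
  [0,0.4,0,0,0,0,0],
  [0,0.4,0,0,0,0,0],
  [0,0.4,0,0,0,0,0],
  [0,0.4,0,0,0,0,0],
  [0,0.4,0,0,0,0,0],
])

```text
time_s: 20.7
eef_pos: [0.6341, 0.1319, 0.0864]
eef_rot: [0.552, -0.552, 0.441, -0.442]
wrist_force: [0.0, -1.0, 2.5]
opening: 0.125
```

Emit:
step_arm([
  [0,0.4,0,0,0,0,0],
  [0,0.4,0,0,0,0,0],
  [0,0.4,0,0,0,0,0],
  [0,0.4,0,0,0,0,0],
  [0,0.4,0,0,0,0,0],
])

```text
time_s: 21.2
eef_pos: [0.6341, 0.1318, 0.0864]
eef_rot: [0.503, -0.503, 0.497, -0.497]
wrist_force: [-0.2, -1.0, 1.6]
opening: 0.126
```

Run:
```python
from h import *
plan([.634,.132,.0863],-90)
```

```text
t 21.2 p [0.6341 0.1318 0.0864] jawyaw -89.3 q6 1.58 F [-0.2 -1.   1.6] T [-0.29 -0.02  0.09] op 0.126
turn units [-0.007  0.115  0.004] shift units(cur axes) [-0.006  0.004 -0.004] (final axes) [-0.006  0.004 -0.005]
R [[0.01, 0.0, 1.0], [-1.0, -0.0, 0.01], [0.0, -1.0, 0.0]]
```

Turned about 43° since home and 36° or more since the cam engaged, with steady torque. Releasing and backing straight up.

Emit:
step_arm([
  [0,0,0,0,0,0,0.1],
  [0,0,0,0,0,0,0.25],
  [0,0,0,0,0,0,0.45],
  [0,0,0,0,0,0,0.45],
  [0,0,0,0,0,0,0.45],
  [0,0,0,0,0,0,0.45],
])

```text
time_s: 21.8
eef_pos: [0.6337, 0.1321, 0.0857]
eef_rot: [-0.503, 0.503, -0.497, 0.496]
wrist_force: [-0.2, 0.1, 0.0]
opening: 0.451
```

Emit:
step_arm([
  [0,0,0,0,-0.2,0,0.45],
  [0,0,0,0,-0.4,0,0.45],
  [0,0,0,0,-0.7,0,0.45],
  [0,0,0,0,-1,0,0.45],
  [0,0,0,0,-1,0,0.45],
  [0,0,0,0,-0.5,0,0.45],
  [0,0,0,0,0,0,0.45],
])

```text
time_s: 22.5
eef_pos: [0.6357, 0.1322, 0.2036]
eef_rot: [0.505, -0.502, 0.495, -0.498]
wrist_force: [0.7, 0.3, 0.2]
opening: 0.447
```

Run:
```python
from h import *
im,d=ctrl.camera("scene");cv2.imwrite("pics/s9.png",cv2.resize(im[180:330,300:500],(800,600)));cv2.imwrite("pics/s9full.png",im)
P=cloud("scene",d);P[d==0]=9
A=P[(np.hypot(P[...,0]-.634,P[...,1]-.132)<.045)&(P[...,2]>.08)&(P[...,2]<.125)]
print(len(A),np.percentile(A[:,2],[2,50,98]),cv2.minAreaRect((A[:,:2]*1000).astype(np.float32)))
plan([.4,0,.3])
```

```text
281 [0.0837013  0.10775623 0.11282762] ((634.3720703125, 132.7807159423828), (61.92506408691406, 13.746967315673828), 1.5731288194656372)
t 22.55 p [0.6344 0.1321 0.2011] jawyaw -89.2 q6 1.58 F [ 0.5 -0.3 -0.7] T [ 0.03  0.02 -0.03] op 0.451
turn units [-0.026 -0.    -0.   ] shift units(cur axes) [ 4.296 -3.318 -7.865] (final axes) [ 4.296 -3.297 -7.874]
R [[0.01, 0.0, 1.0], [-1.0, 0.0, 0.01], [-0.0, -1.0, 0.0]]
```

View pics/s9.png

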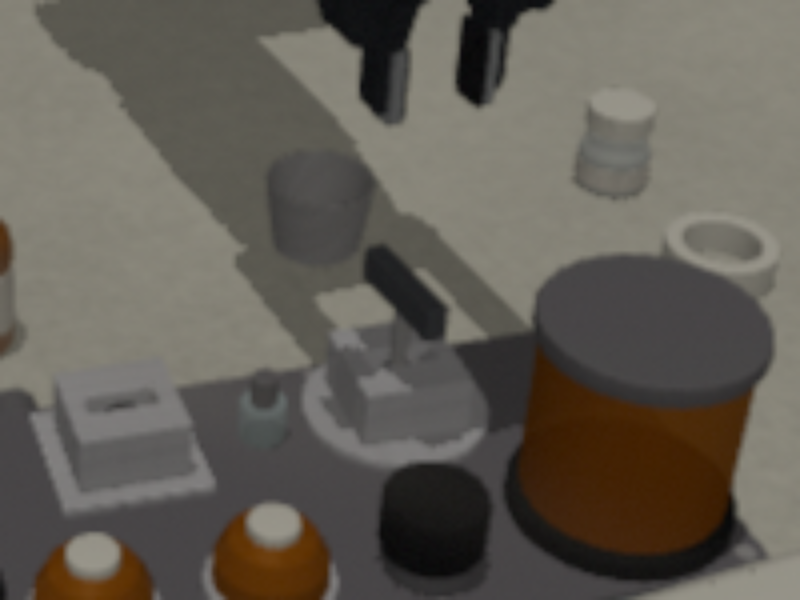

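View pics/s9full.png

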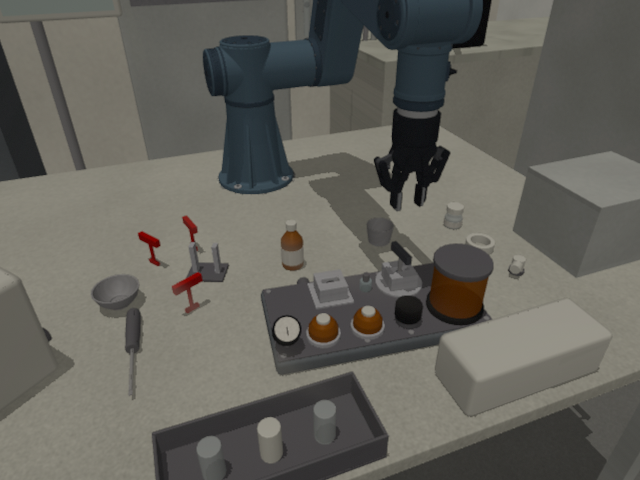

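The key stands upright in the round-flange lock at crop (400,300), its bar turned to about 1.6° off world x. The bar top at z 0.1125 puts the bit about 26.5 mm deep. The cup at crop (318,205) is upright and the bystanders are undisturbed. Handing in.

```bash
python3 -c "
from bench import ctrl
print(ctrl.hand_in())"
```

```text
the job is handed in; nothing more can be done
None
```

The key is standing in the lock on the round flange with the latch thrown. I handed the job in at about 22.6 s; the hand-in reports no verdict.

**What I did:**
- I took the dark key from its fork rest and dipped the bit about 16 mm below the rim of the small cup.
- I lowered the key through the round-flange keyway until it met the cam 18 mm down.
- I then turned it back and forth under 5–11 N. Counter-clockwise to about 43° found nothing. On the way back clockwise, the bit dropped into the slot at about 31°.
- I seated it on the floor, about 9 mm deeper, and turned it about 43° clockwise. I then let go and backed straight up.

**Last checks:**
- **Key:** its centre is within about 1 mm of the lock's centre and it looks upright. The bar height puts the bit about 26.5 mm below the mouth.
- **Cam:** not read directly. It turned about 0.63 rad, judged from the wrist angle after the torque rose to about 0.1 N m.
- **Surroundings:** the cup is upright, and the cup and bystanders look unmoved in the last picture, though I did not measure them again. The fingers are clear of everything.

**Disagreement:** the two cameras differed by about 2 mm on the lock's x position. While sweeping counter-clockwise the side force rose to about 6–7 N until I eased the key by about 1 mm. The forces I read stayed far below the limits.

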